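Pull the snug control knob off an instrument panel

TASK

Take the knob puller from its wooden rest, hook its two toes under the skirt of the big knob on the instrument's panel and pull the knob straight up, gently, until it pops off its shaft. Carry the knob hooked in the puller to the cork mat, leave it standing there the right way up, and put the puller back in its rest as it was. Do not touch the knob with the gripper, do not press hard on the panel or shove or strain the knob, and leave everything else where it is.

Things in the scene. Friction and masses are not known exactly. Their poses are not given: they have to be found in the camera images.
- puller: Knob puller: wooden handle, steel crossbar and below it a steel jaw frame; 0.23 kg. Origin: centre of the crossbar's underside; z up the handle. Crossbar 20 (x) x 100 (y) x 8 mm, z 0 to 8. It starts in the rest, upright, crossbar on the rest's top, jaw frame hanging in the pocket, its y axis along the rest's y axis.
- puller_grip (a point): Middle of the puller's handle, 36 mm above the puller's origin. The handle is 24 (x) x 18 (y) mm, z 8 to 64 mm above the origin: grip it here, firmly (40 N or more). It is the only place to hold it.
- puller_thread (a point): Point on the puller's axis, 1 mm below its origin, where the jaw frame is threaded on. Its stiff thread is set at an unknown length: the toes' undersides lie anywhere from 46 to 76 mm below the puller's origin (not tracked: find it by touch, e.g. on the panel) and stay there. shaft and knob give the height to compare with.
- puller_arch (a point): Jaw frame: an arch in the puller's y-z plane, open both ways along x. Two legs, 12 mm wide in x, inner faces at y = +-27 mm, outer at +-32 mm, each ending in an inward toe, 4 mm thick, 12 mm long in x, tip at y = +-15 mm; 32 mm of room between toes and arch top. This point: on the axis, 30 mm below the puller's origin.
- rest: Fixed wooden block, 70 (x) x 124 (y) x 90 mm high, with a pocket open upward, 42 (x) x 80 (y) mm, floor at 10 mm. Origin: centre of underside. End walls (|y| 40 to 62 mm) are 90 mm high and carry the crossbar; side walls 78 mm. The puller's origin belongs on the rest's axis at z = 90 mm, its y axis along the rest's y (either way round).
- instrument: Electrical instrument lying fixed on its back, panel up, 180 (x) x 230 (y) mm. Origin: centre of underside, z up; bare panel face at z = 70 mm, thin and delicate (yields about 1 mm per 15 N): keep the puller's press under 25 N. The panel is bare for y 5 to 100 mm from x = -85 to 85 mm, but for the knob; a meter, small knobs and terminals, at most 14 mm high, lie at y < -20 mm.
- shaft (a point): Foot of the big knob's shaft on the panel face, at x = 20, y = 40, z = 70 mm of the instrument; the square brass shaft stands 14 mm high here. A spring detent holds the knob on it; it lets go at a straight pull of about 8 to 15 N within 3 mm of rise, then the knob slides up freely.
- knob: Big black round knob, 40 g. Origin: centre of its underside, z up. Hub diameter 24 mm, z 0 to 6; skirt diameter 44, z 6 to 10; body diameter 36, z 10 to 27. Seated, its hub stands on the panel, leaving a 6 mm gap under the skirt. Over 24 N between puller and knob, in any direction, damages it. It stands by itself on its hub.
- mat: Cork mat, fixed flat on the table, 140 x 140 x 5 mm. Origin: centre of the underside; top face at z = 5 mm.
- jar: Bystander: jar with steel lid, diameter 56 mm, 70 mm high. Origin: centre of underside.
- cup: Bystander: small steel bowl, diameter 64 mm, 45 mm high. Origin: centre of underside.
- weight: Bystander: brass weight, diameter 40 mm, 50 mm high. Origin: centre of underside.

How it is judged:
By the outcome, as a careful person would: the job done as asked, in the order asked, and still so for the second after the job is handed in, with the robot touching nothing.
It also fails if it takes over 72 s, if anything falls off the work surface, if the arm or the gripper's body presses on something with over 40 N, if the wrist force passes 120 N, or if a joint passes its speed limit or range.

ROBOT

A 6-joint arm with a two-finger parallel gripper is mounted at the origin on the work surface. World frame = base frame: x ahead of the robot, y to its left, z up, the work surface at z = 0. Lengths are in m, angles in rad, forces in N, time in s.
With the tool pointing down it reaches from about 0.275 to 0.825 m from the base axis. Payload 5.2 kg.
Tool frame: the origin (TCP) lies on the centre line of the jaws, within the pads' length; the fingertips stand 14 mm ahead of it and the grasp point (between the pads) lies 5 mm behind it; z points along the fingers, y is the direction in which the jaws open and shut (so a half turn about z gives the same grasp; the last joint's range is limited). The gripper opens to 93 mm and grips with 3 to 60 N. Pads are 15 mm wide; open, the fingers measure 128 mm over their backs; the gripper's body (75 mm by 188 mm) begins 65 mm behind the grasp point.
Start: joints at [1.028, 0.259, 1.535, -0, 1.348, -0.203], TCP at [0.183, 0.519, 0.233] pointing down, gripper open.
Joint ranges: [-3.14, 3.14], [-0.91, 2.08], [0.19, 2.58], [-1.22, 4.36], [0.22, 2.71], [-3.12, 3.12]. Speed limits (rad/s): [2.57, 2.57, 3.14, 3.14, 3.14, 3.14].

INTERFACE

Orientations are given as [roll, pitch, yaw] about the fixed x, y, z axes, in that order (R = Rz(yaw) Ry(pitch) Rx(roll)).
In Python, from plant import telemetry, camera, camera_model, order gives the robot as it stands.
- The arm moves only by the shell command python3 -m pendant 'ROWS'. ROWS is JSON, one flat list of numbers, 5 for each row, row after row: the shift along the tool's x, y, z in units of 40 cm (1.0 is 40 cm), then the turn about the tool's z in units of 45 degrees (1.0 is 45 degrees), then the opening, from 0 (shut) to 1 (fully open). A call has exactly 10 rows; each row is the pose to reach, as a shift and turn from the pose commanded when the call began, along the tool's axes at that moment; what a row does not reach only later rows make up. A row lasts 1/10 s, in which the tool goes at most 50 mm and 8.59 degrees, less where a joint would pass 70% of its speed; a pose out of reach is approached as far as the arm can. A call with a number of a shift or a turn outside -1 to 1 is refused whole. A call with a gripper value outside its range is refused whole. The fingers move at their own pace and stop on an object; the grip force is fixed at half the most. Time passes only in rows, so rows that repeat a pose let the fingers close, or fill a call up. It gives the time, the measured TCP pose, the force and the opening at its end, in the units of the state.
- telemetry.sense(): the state, without advancing time (a new reading comes with each control period).
- camera(name): name is "side" or "top"; returns the picture (384x512x3 uint8, red, green, blue); there is no depth.
- camera_model(name): a dict with "fx", "fy", "cx", "cy" (pixels), "k1" (the pictures are not rectified: a ray, as slopes to the right and down, at radius r is drawn at 1 + k1 r^2 times it, then the intrinsics apply), "world_to_cam" (4x4, takes a point from world to camera coordinates). Camera axes: x right, y up, looking along -z (the intrinsics and any distortion apply to the point x, -y, -z); pixel columns grow to the right and rows downward; lengths in m; the calibration is good to about 2 mm. A picture is of the moment at which its call begins. camera_model takes no time and is no camera call.
- order.sign_off(): hands the job in, once; it reports no verdict.
The state is a dict: "clock": time; "joint_pos": joint angles; "joint_vel": joint speeds; "effort": joint torques, N m; "tool_pos": TCP position; "tool_rot": TCP orientation; "force": force on the tool from outside, world axes, zero at the start; "torque": the same for the moment, N m; "finger_gap": finger opening in m.
Only numpy, scipy, OpenCV 4.12 (cv2) and the standard library are available. Lean on these libraries where they do the work, as an engineer would, in place of code of your own. Each camera call takes 0.05 s, during which the arm holds its last target.

## Working session

There is one attempt and no reset: what is moved stays moved. The work goes in short steps, Python scripts to look and compute and a shell command to move; the robot and the scene stay as the last step left them, time stands still between calls to the robot, and variables do not carry over. Pictures are saved under pics/ and viewed, and the job is handed in when it is done.

```bash
ls; mkdir -p pics; python3 - <<'E'
from plant import telemetry, camera, camera_model
import cv2,json
for n in("side","top"):
    im=camera(n); cv2.imwrite(f"pics/{n}0.png",im[:,:,::-1]); print(n,camera_model(n))
print(telemetry.sense())
E
```

```text
pics
side {'fx': 409.8127264623022, 'fy': 409.8127264623022, 'cx': 258.95383682694137, 'cy': 190.7002277370927, 'k1': -0.024195555244831857, 'world_to_cam': array([[-0.95025478, -0.31127232,  0.01119834,  0.57685304],
       [ 0.24084706, -0.71151185,  0.66010876, -0.19219216],
       [-0.19750583,  0.62996859,  0.75108656, -1.02320506],
       [ 0.        ,  0.        ,  0.        ,  1.        ]])}
top {'fx': 426.5896730325257, 'fy': 426.5896730325257, 'cx': 259.65978385869363, 'cy': 183.32811051333135, 'k1': -0.06245155652320299, 'world_to_cam': array([[ 0.0158751 , -0.99979882, -0.01225947, -0.01216436],
       [ 0.99859191,  0.01523285,  0.05081491, -0.58195686],
       [-0.05061794, -0.0130489 ,  0.99863284, -0.98289743],
       [ 0.        ,  0.        ,  0.        ,  1.        ]])}
{'clock': 0.1, 'joint_pos': array([ 1.02818047e+00,  2.59255352e-01,  1.53595040e+00,  2.00300624e-05,
        1.34800300e+00, -2.02823803e-01]), 'joint_vel': array([-0.00118997, -0.00200686, -0.00327999,  0.00055214, -0.00120466,
        0.00089409]), 'effort': array([ 2.18000619e-03, -4.38211334e+01, -2.84645748e+01,  7.18856952e-02,
        3.61931452e-02, -2.64463762e-05]), 'tool_pos': array([0.18305151, 0.51815745, 0.2319181 ]), 'tool_rot': array([-3.14001361e+00, -3.44669408e-04,  2.80179589e+00]), 'force': array([ 0.21719422,  0.55801907, -0.03197649]), 'torque': array([-0.01337987,  0.05522141,  0.00111467]), 'finger_gap': 0.09297563085555265}
```

View pics/side0.png

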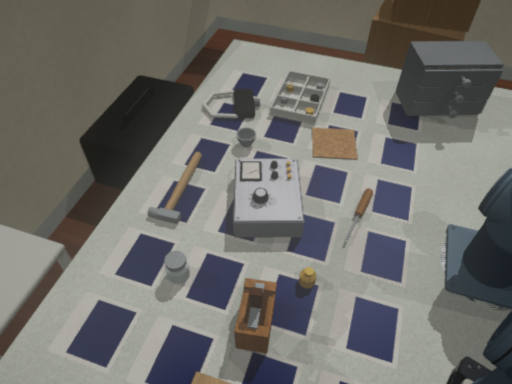

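View pics/top0.png

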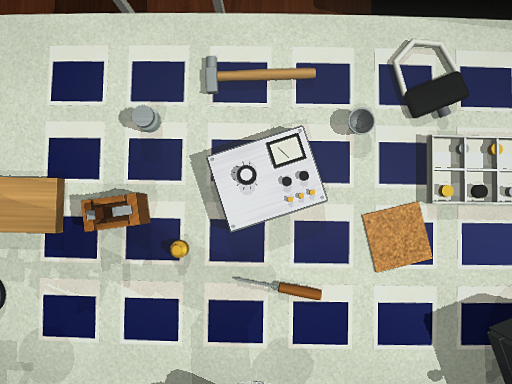

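```bash
cat > h.py <<'E'
import numpy as np,cv2
from plant import telemetry,camera,camera_model
def ray(n,px):
    m=camera_model(n);W=m["world_to_cam"];R=W[:3,:3];t=W[:3,3]
    d=np.array([(px[0]-m["cx"])/m["fx"],(px[1]-m["cy"])/m["fy"]]);u=d.copy()
    for _ in range(20): u=d/(1+m["k1"]*(u@u))
    return -R.T@t, R.T@np.array([u[0],-u[1],-1.])
def onz(n,px,z):
    o,d=ray(n,px); return o+d*(z-o[2])/d[2]
def proj(n,p):
    m=camera_model(n);W=m["world_to_cam"];c=W[:3,:3]@np.asarray(p,float)+W[:3,3]
    u=np.array([c[0],-c[1]])/-c[2]; u=u*(1+m["k1"]*(u@u)); return u*[m["fx"],m["fy"]]+[m["cx"],m["cy"]]
def two(pa,pb):
    o1,d1=ray("top",pa);o2,d2=ray("side",pb)
    s,r=np.linalg.lstsq(np.c_[d1,-d2],o2-o1,rcond=None)[0:2]
    a=o1+s[0]*d1;b=o2+s[1]*d2
    return (a+b)/2,np.linalg.norm(a-b)
E
python3 - <<'E'
import cv2
def crop(f,x,y,w,h,k,o):
    im=cv2.imread(f)[y:y+h,x:x+w]; cv2.imwrite(o,cv2.resize(im,None,fx=k,fy=k,interpolation=cv2.INTER_CUBIC))
crop("pics/top0.png",60,170,110,75,7,"pics/c1.png")
crop("pics/side0.png",210,260,90,100,6,"pics/c2.png")
crop("pics/top0.png",190,115,150,120,5,"pics/c3.png")
E
```

```text
(no output)
```

View pics/c1.png

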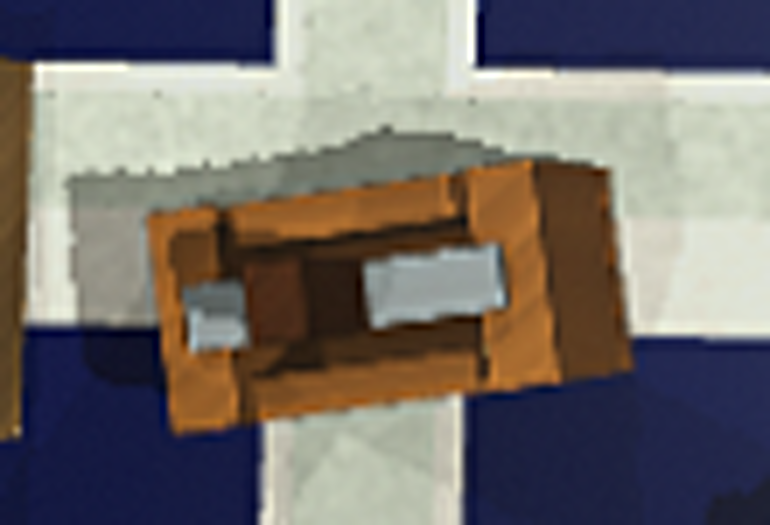

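View pics/c2.png

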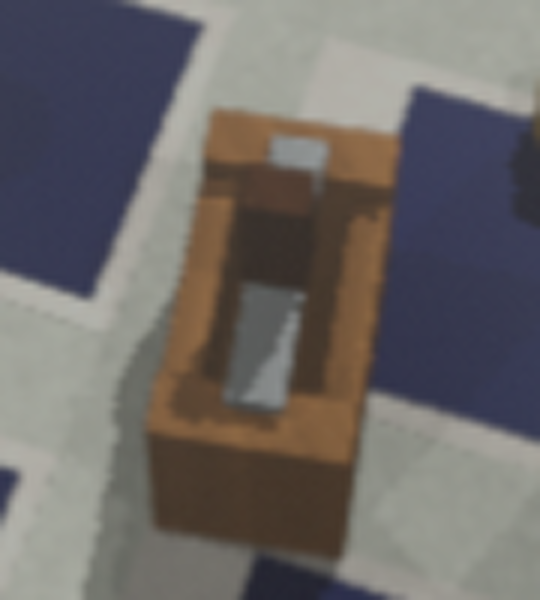

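View pics/c3.png

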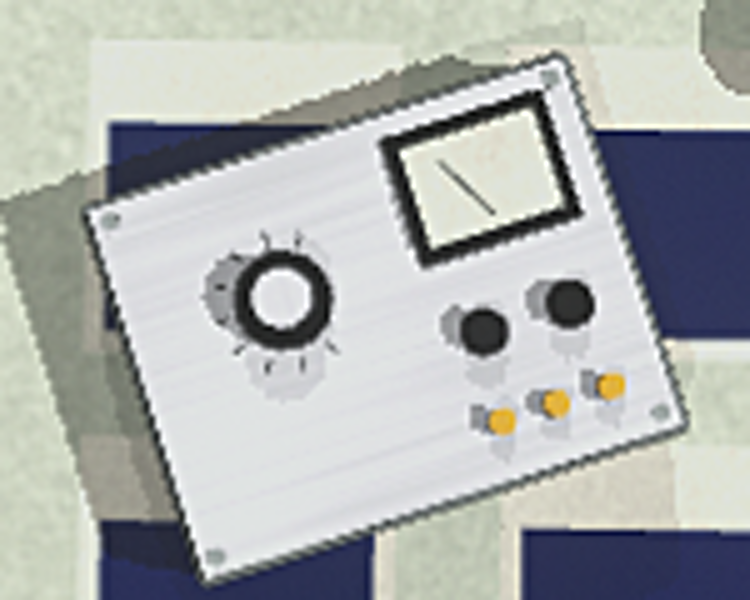

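```bash
python3 - <<'E'
from h import *
np.set_printoptions(precision=4,suppress=True)
o,_=ray("top",(0,0));print("cam",o, ray("side",(0,0))[0])
f=lambda c,k,x,y:((c[0]+.5)/k-.5+x,(c[1]+.5)/k-.5+y)
def show(n,P):
    P=np.array(P);c=P.mean(0);e=np.roll(P,-1,0)-P
    print(n,c,"edges",np.linalg.norm(e[:,:2],axis=1),"ang",np.degrees(np.arctan2(e[:,1],e[:,0])));return c
R=[onz("top",f(c,7,60,170),.09) for c in[(150,212),(535,163),(558,383),(173,432)]];show("rest",R)
R=[onz("side",f(c,6,210,260),.09) for c in[(210,110),(400,136),(352,463),(149,432)]];show("rest side",R)
I=[onz("top",f(c,5,190,115),.07) for c in[(85,208),(565,55),(688,430),(207,583)]];show("inst",I)
print("knobtop",onz("top",f((282,298),5,190,115),.097))
im=cv2.imread("pics/top0.png").astype(int)
hsv=cv2.cvtColor(im.astype(np.uint8),cv2.COLOR_BGR2HSV)
m=cv2.inRange(hsv,(5,100,90),(22,255,255));m[:, :340]=0;m[:190]=0;m[285:]=0;m[:,435:]=0
m=cv2.morphologyEx(m,cv2.MORPH_OPEN,np.ones((3,3)))
b=cv2.boxPoints(cv2.minAreaRect(np.argwhere(m)[:,::-1].astype(np.float32)));print(b)
show("mat",[onz("top",p,.005) for p in b])
for n,p,z in[("jar",(146,117),.07),("cup",(361,121),.045),("weight",(179,249),.05)]:print(n,onz("top",p,z))
E
```

```text
cam [ 0.5316 -0.0161  1.011 ] [0.3924 0.6874 0.8889]
rest [0.5105 0.3214 0.09  ] edges [0.1235 0.0687 0.123  0.0692] ang [ -81.906  -172.3227   98.3121    8.0346]
rest side [0.5087 0.323  0.09  ] edges [0.0698 0.1222 0.0682 0.1219] ang [-170.2297   99.1121    9.5401  -80.142 ]
inst [ 0.5909 -0.0195  0.07  ] edges [0.2241 0.1751 0.2223 0.1747] ang [ -71.388  -161.372   108.5115   19.2065]
knobtop [0.5971 0.0255 0.097 ]
[[361.5648 214.3221]
 [418.3662 200.5055]
 [432.4062 258.2255]
 [375.6048 272.0421]]
mat [ 0.4628 -0.3287  0.005 ] edges [0.1394 0.1398 0.1389 0.1391] ang [ -75.6995 -165.9776  104.0066   14.2281]
jar [0.7246 0.254  0.07  ]
cup [ 0.7269 -0.2332  0.045 ]
weight [0.4295 0.1757 0.05  ]
```

```bash
cat >> h.py <<'E'
def sh(cmd,yaw_deg,tgt,tyaw=None):
    """shift in tool axes (tool pointing down), units"""
    a=np.radians(yaw_deg);d=np.array(tgt,float)-cmd
    x=np.array([np.cos(a),np.sin(a),0]);y=np.array([np.sin(a),-np.cos(a),0])
    r=[d@x/.4,d@y/.4,-d[2]/.4]
    if tyaw is not None: r.append(-(tyaw-yaw_deg)/45)
    return np.round(r,4)
E
python3 - <<'E'
from h import *
np.set_printoptions(precision=4,suppress=True)
f=lambda c,k,x,y:((c[0]+.5)/k-.5+x,(c[1]+.5)/k-.5+y)
print("handle top",onz("top",f((275,298),7,60,170),.154))
P=[onz("top",f(c,7,60,170),.098) for c in[(185,285),(500,244),(508,310),(190,352)]]
P=np.array(P);print(P.mean(0),np.degrees(np.arctan2(*(P[0]-P[1])[[1,0]])),np.degrees(np.arctan2(*(P[3]-P[2])[[1,0]])),np.linalg.norm(P[0]-P[1]))
P=[onz("side",f(c,6,210,260),.098) for c in[(270,136),(327,140),(287,408),(224,400)]]
P=np.array(P);print(P.mean(0),np.degrees(np.arctan2(*(P[3]-P[0])[[1,0]])),np.degrees(np.arctan2(*(P[2]-P[1])[[1,0]])),np.linalg.norm(P[0]-P[3]))
print(sh([.183,.5185,.2325],160.5,[.51,.3222,.2],188.5))
E
```

```text
handle top [0.5114 0.321  0.154 ]
[0.5105 0.3209 0.098 ] 98.3292277309061 98.50133980060788 0.1000711964079765
[0.5092 0.3226 0.098 ] 99.65878238282873 100.05929529018523 0.0991022681686252
[-0.9344 -0.1897  0.0812 -0.6222]
```

```bash
python3 -m pendant '[-0.12,-0.025,0.01,-0.1,1, -0.24,-0.05,0.02,-0.25,1, -0.36,-0.075,0.03,-0.4,1, -0.48,-0.1,0.04,-0.55,1, -0.6,-0.12,0.05,-0.63,1, -0.72,-0.145,0.06,-0.63,1, -0.84,-0.17,0.075,-0.63,1, -0.935,-0.19,0.08,-0.63,1, -0.935,-0.19,0.08,-0.63,1, -0.935,-0.19,0.08,-0.63,1]'
python3 - <<'E'
from h import *
for n in("top","side"):
    im=camera(n);cv2.imwrite(f"pics/{n}1.png",im[:,:,::-1])
    if n=="top": c=im[150:270,40:200]
    else: c=im[200:370,180:340]
    cv2.imwrite(f"pics/{n}1c.png",cv2.resize(c,None,fx=3.4,fy=3.4,interpolation=cv2.INTER_CUBIC)[:,:,::-1])
s=telemetry.sense();print(s["clock"],s["tool_pos"],np.degrees(s["tool_rot"]),s["force"])
E
```

```text
clock: 1.1
tool_pos: [0.5107, 0.3215, 0.1997]
tool_rot: [3.142, -0.002, -2.989]
force: [-1.0, 0.5, -0.2]
finger_gap: 0.093
1.2 [0.50940402 0.32282049 0.20039691] [ 1.79983683e+02 -7.12794640e-02 -1.71085633e+02] [ 0.13387053 -0.81721329  0.35391919]
```

View pics/top1c.png

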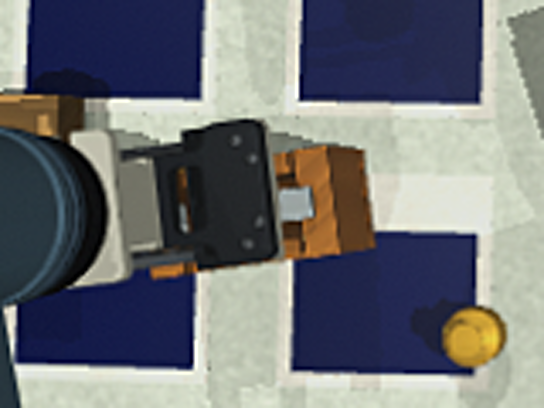

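View pics/side1c.png

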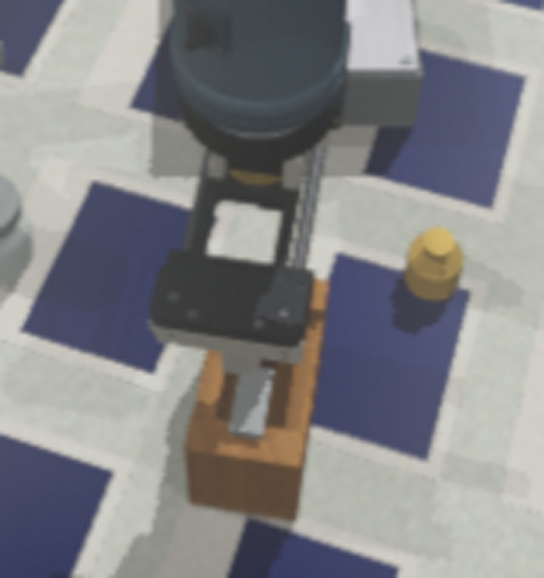

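```bash
python3 -m pendant '[0,0,0.05,0,1, 0,0,0.1,0,1, 0,0,0.15,0,1, 0,0,0.18,0,1, 0,0,0.1975,0,1, 0,0,0.1975,0,0.6, 0,0,0.1975,0,0.3, 0,0,0.1975,0,0, 0,0,0.1975,0,0, 0,0,0.1975,0,0]'
python3 -m pendant '[0,0,0,0,0, 0,0,0,0,0, 0,0,0,0,0, 0,0,0,0,0, 0,0,-0.01,0,0, 0,0,-0.03,0,0, 0,0,-0.05,0,0, 0,0,-0.08,0,0, 0,0,-0.1,0,0, 0,0,-0.1,0,0]'
```

```text
clock: 2.2
tool_pos: [0.5109, 0.3223, 0.1222]
tool_rot: [3.141, 0.001, -2.987]
force: [-0.4, -0.9, -0.0]
finger_gap: 0.0578
clock: 3.2
tool_pos: [0.5116, 0.3227, 0.1637]
tool_rot: [3.141, 0.003, -2.987]
force: [1.1, 0.0, -1.5]
finger_gap: 0.018
```

```bash
python3 -m pendant '[0,0,-0.04,0,0, 0,0,-0.08,0,0, 0,0,-0.12,0,0, 0,0,-0.16,0,0, 0,0,-0.19,0,0, 0,0,-0.19,0,0, 0,0,-0.19,0,0, 0,0,-0.19,0,0, 0,0,-0.19,0,0, 0,0,-0.19,0,0]'
python3 - <<'E'
from h import *
for n in("top","side"):
    im=camera(n);cv2.imwrite(f"pics/{n}2.png",im[:,:,::-1])
    if n=="top": c=im[150:270,20:200]
    else: c=im[170:370,160:340]
    cv2.imwrite(f"pics/{n}2c.png",cv2.resize(c,None,fx=3,fy=3,interpolation=cv2.INTER_CUBIC)[:,:,::-1])
for i in range(3):
  s=telemetry.sense();print(s["clock"],s["tool_pos"],np.degrees(s["tool_rot"]),s["force"],s["torque"])
E
```

```text
clock: 4.2
tool_pos: [0.5103, 0.3221, 0.2369]
tool_rot: [-3.141, -0.001, -2.987]
force: [0.4, -0.9, -2.3]
finger_gap: 0.0178
4.3 [0.51044397 0.32223062 0.23723074] [-1.79991252e+02 -4.02192804e-02 -1.71115368e+02] [ 0.50225207 -0.52296295 -3.15591715] [ 0.02233026 -0.01791025 -0.00243771]
4.3 [0.51044397 0.32223062 0.23723074] [-1.79991252e+02 -4.02192804e-02 -1.71115368e+02] [ 0.50225207 -0.52296295 -3.15591715] [ 0.02233026 -0.01791025 -0.00243771]
4.3 [0.51044397 0.32223062 0.23723074] [-1.79991252e+02 -4.02192804e-02 -1.71115368e+02] [ 0.50225207 -0.52296295 -3.15591715] [ 0.02233026 -0.01791025 -0.00243771]
```

View pics/side2c.png

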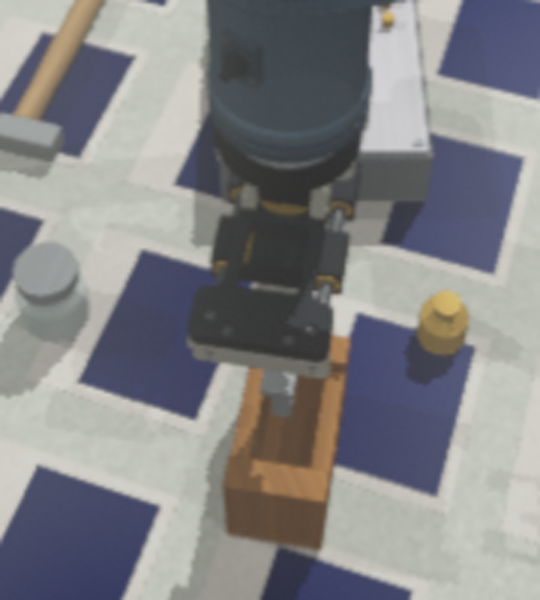

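View pics/top2c.png

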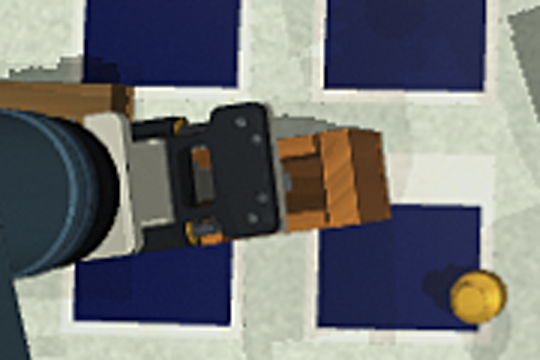

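```bash
python3 - <<'E'
import cv2
im=cv2.imread("pics/side0.png")[150:245,220:310]; cv2.imwrite("pics/c4.png",cv2.resize(im,None,fx=6,fy=6,interpolation=cv2.INTER_CUBIC))
E
```

```text
(no output)
```

View pics/c4.png

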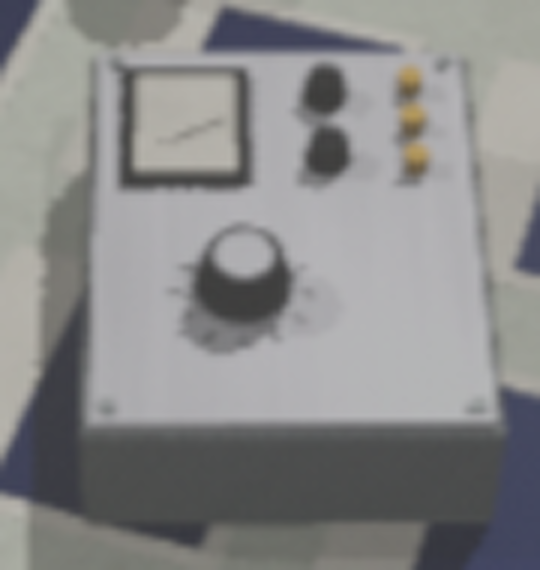

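```bash
python3 - <<'E'
from h import *
np.set_printoptions(precision=4,suppress=True)
f=lambda c,k,x,y:((c[0]+.5)/k-.5+x,(c[1]+.5)/k-.5+y)
s=lambda c:f(c,6,220,150)
print(onz("side",s((244,252)),.097), two(f((282,298),5,190,115),s((244,252))))
P=np.array([onz("side",s(c),.07) for c in[(100,60),(463,60),(502,428),(83,428)]]);e=np.roll(P,-1,0)-P
print(P.mean(0),np.linalg.norm(e,axis=1),np.degrees(np.arctan2(e[:,1],e[:,0])))
k=np.array([.597,.0255]);a=np.radians(18.8);ix=np.array([np.cos(a),np.sin(a)])
t=k-.042*ix;print(t,sh([.5104,.3222,.237],188.9,[*t,.237],198.8))
E
```

```text
[0.5965 0.025  0.097 ] (array([0.5967, 0.0254, 0.0974]), np.float64(0.0006758088014279075))
[ 0.589  -0.0151  0.07  ] [0.1727 0.219  0.1747 0.2185] [-161.2009  108.9071   18.6164  -71.6228]
[0.5572 0.012 ] [ 0.0043 -0.7844 -0.     -0.22  ]
```

```bash
python3 -m pendant '[0,-0.06,0,0,0, 0,-0.16,0,-0.03,0, 0,-0.27,0,-0.08,0, 0,-0.38,0,-0.13,0, 0,-0.49,0,-0.18,0, 0,-0.6,0,-0.22,0, 0,-0.7,0,-0.22,0, 0.004,-0.76,0,-0.22,0, 0.004,-0.784,0,-0.22,0, 0.004,-0.784,0,-0.22,0]'
python3 - <<'E'
from h import *
for n in("top","side"):
    im=camera(n);cv2.imwrite(f"pics/{n}3.png",im[:,:,::-1])
    if n=="top": c=im[90:240,150:340]
    else: c=im[100:260,180:340]
    cv2.imwrite(f"pics/{n}3c.png",cv2.resize(c,None,fx=3.5,fy=3.5,interpolation=cv2.INTER_CUBIC)[:,:,::-1])
s=telemetry.sense();print(s["clock"],s["tool_pos"],np.degrees(s["tool_rot"]),s["force"],s["torque"])
E
```

```text
clock: 5.3
tool_pos: [0.5575, 0.0112, 0.2375]
tool_rot: [3.141, -0.0, -2.816]
force: [-0.5, 0.3, -2.1]
finger_gap: 0.0179
5.4 [0.55725172 0.0131254  0.23759632] [ 1.79950043e+02  1.77661727e-03 -1.61210935e+02] [ 0.30230743  0.3894133  -1.5168374 ] [ 0.07497209  0.0367435  -0.00593618]
```

View pics/side3c.png

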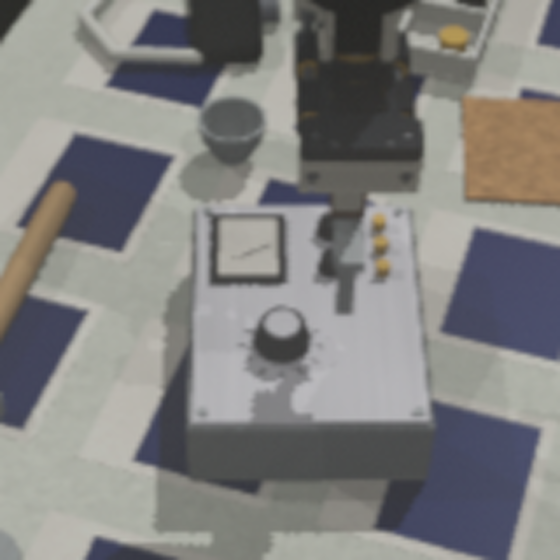

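View pics/top3c.png

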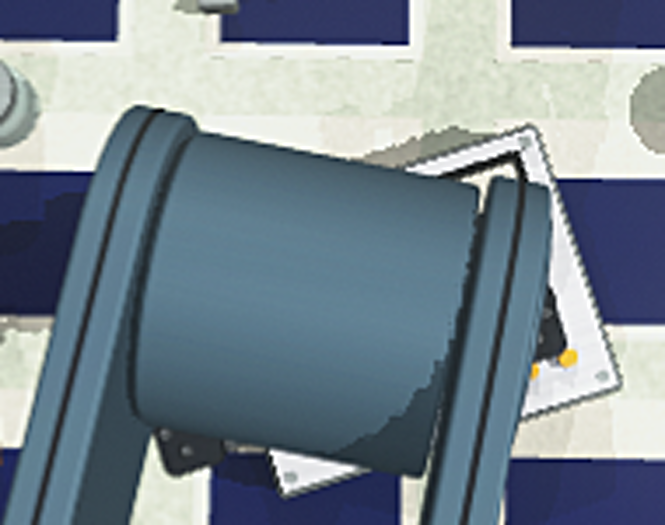

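```bash
python3 - <<'E'
import cv2
im=cv2.imread("pics/side3.png")[150:200,255:315]; cv2.imwrite("pics/c5.png",cv2.resize(im,None,fx=12,fy=12,interpolation=cv2.INTER_CUBIC))
E
```

```text
(no output)
```

View pics/c5.png

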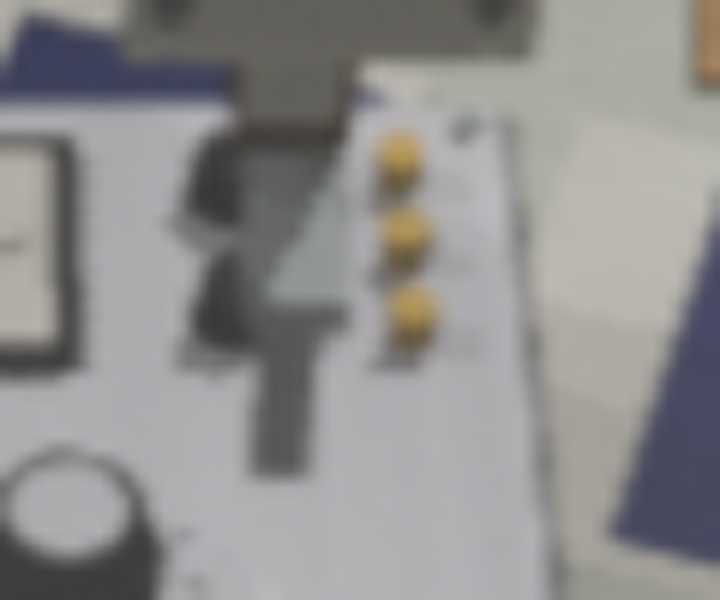

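```bash
python3 - <<'E'
from h import *
np.set_printoptions(precision=4,suppress=True)
f=lambda c:((c[0]+.5)/12-.5+255,(c[1]+.5)/12-.5+150)
p=np.array([.5574,.0122]);a=np.radians(108.8);d=np.array([np.cos(a),np.sin(a)])
for c,L in[((299,303),.05),((297,328),.05),((280,476),.032)]:
    o,r=ray("side",f(c))
    # intersect with vertical plane through p+L d, normal d
    s=((p+L*d-o[:2])@d)/(r[:2]@d);q=o+s*r;print(q,(q[:2]-p)@np.array([d[1],-d[0]]))
E
```

```text
[0.541  0.0594 0.2127] -0.00033564600412998617
[0.541  0.0594 0.2058] -0.0002911586964476525
[0.5464 0.0423 0.1428] -0.000690767939605948
```

```bash
python3 -m pendant '[0,0,0.03,0,0, 0,0,0.06,0,0, 0,0,0.09,0,0, 0,0,0.12,0,0, 0,0,0.14,0,0, 0,0,0.15,0,0, 0,0,0.16,0,0, 0,0,0.165,0,0, 0,0,0.165,0,0, 0,0,0.165,0,0]'
python3 - <<'E'
from h import *
im=camera("side");cv2.imwrite("pics/side4.png",im[:,:,::-1])
c=im[150:230,240:320]
cv2.imwrite("pics/side4c.png",cv2.resize(c,None,fx=7,fy=7,interpolation=cv2.INTER_CUBIC)[:,:,::-1])
s=telemetry.sense();print(s["clock"],s["tool_pos"],s["force"],s["torque"])
E
```

```text
clock: 6.4
tool_pos: [0.5577, 0.0121, 0.1721]
tool_rot: [-3.141, 0.001, -2.814]
force: [-0.6, 0.9, -2.8]
finger_gap: 0.0181
6.45 [0.55768084 0.0121044  0.17208403] [-0.77051594 -0.31018793 -2.98718286] [-0.02683417  0.04989191  0.03019673]
```

View pics/side4c.png

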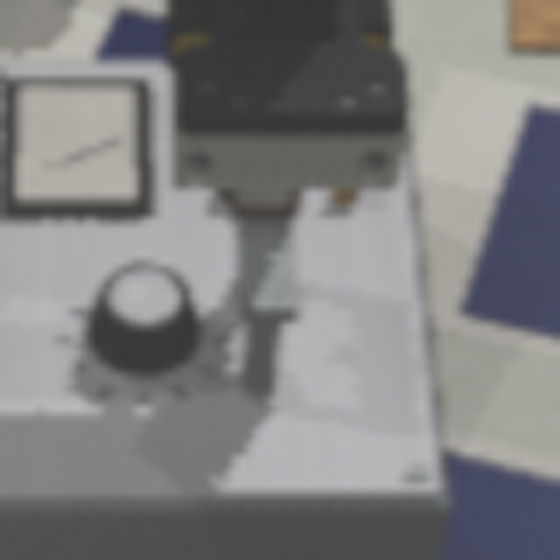

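```bash
python3 - <<'E'
from h import *
f=lambda c:((c[0]+.5)/7-.5+240,(c[1]+.5)/7-.5+150)
p=np.array([.5575,.0121]);a=np.radians(108.8);d=np.array([np.cos(a),np.sin(a)])
o,r=ray("side",f((259,396)));s=((p+.032*d-o[:2])@d)/(r[:2]@d);print(o+s*r)
E
python3 -m pendant '[0,0,0.002,0,0, 0,0,0.004,0,0, 0,0,0.006,0,0, 0,0,0.0075,0,0, 0,0,0.0075,0,0, 0,0,0.0075,0,0, 0,0,0.0075,0,0, 0,0,0.0075,0,0, 0,0,0.0075,0,0, 0,0,0.0075,0,0]'
```

```text
[0.54678005 0.04225407 0.07746052]
clock: 7.45
tool_pos: [0.5574, 0.0122, 0.1687]
tool_rot: [-3.142, 0.0, -2.814]
force: [-1.0, 0.3, -2.6]
finger_gap: 0.0179
```

```bash
python3 -m pendant '[0,0,0.001,0,0, 0,0,0.002,0,0, 0,0,0.003,0,0, 0,0,0.004,0,0, 0,0,0.005,0,0, 0,0,0.005,0,0, 0,0,0.005,0,0, 0,0,0.005,0,0, 0,0,0.005,0,0, 0,0,0.005,0,0]'
python3 -c "
from h import *
s=telemetry.sense();print(s['tool_pos'],s['force'],s['torque'])"
```

```text
clock: 8.45
tool_pos: [0.5575, 0.0122, 0.167]
tool_rot: [-3.141, 0.0, -2.814]
force: [-1.4, 0.5, 3.4]
finger_gap: 0.0177
[0.5574931  0.01217114 0.16697907] [-1.41500251  0.52727988  3.35317005] [ 0.14978872  0.44072761 -0.01653343]
```

```bash
python3 -m pendant '[0,0,-0.001,0,0, 0,0,-0.002,0,0, 0,0,-0.0035,0,0, 0,0,-0.0035,0,0, 0,0,-0.0035,0,0, -0.005,0,-0.0035,0,0, -0.01,0,-0.0035,0,0, -0.015,0,-0.0035,0,0, -0.02,0,-0.0035,0,0, -0.02,0,-0.0035,0,0]'
python3 - <<'E'
from h import *
im=camera("side");cv2.imwrite("pics/side5.png",im[:,:,::-1])
c=im[160:230,230:310]
cv2.imwrite("pics/side5c.png",cv2.resize(c,None,fx=8,fy=8,interpolation=cv2.INTER_CUBIC)[:,:,::-1])
s=telemetry.sense();print(s["clock"],s["tool_pos"],s["force"],s["torque"])
E
```

```text
clock: 9.45
tool_pos: [0.5653, 0.0148, 0.168]
tool_rot: [-3.142, 0.0, -2.814]
force: [0.4, -0.3, -2.7]
finger_gap: 0.0179
9.5 [0.56511993 0.01481036 0.16800583] [-0.67405243 -0.0346939  -2.40421105] [0.05904864 0.0460785  0.02526687]
```

View pics/side5c.png

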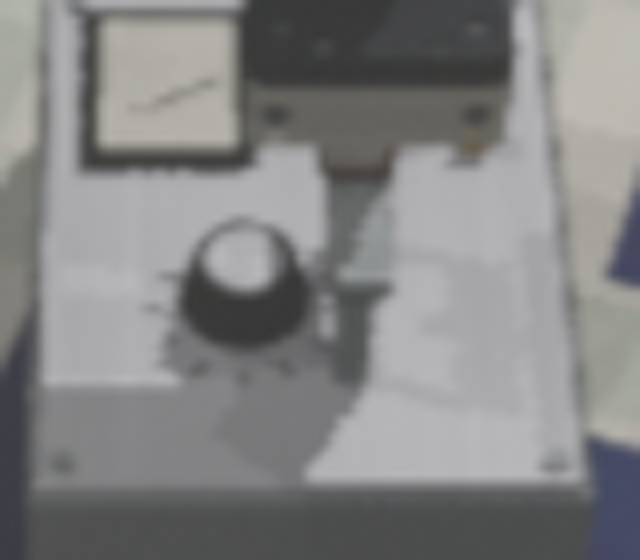

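```bash
python3 -m pendant '[0,0,-0.001,0,0, -0.005,0,-0.001,0,0, -0.01,0,-0.001,0,0, -0.015,0,-0.001,0,0, -0.02,0,-0.001,0,0, -0.025,0,-0.001,0,0, -0.03,0,-0.001,0,0, -0.035,0,-0.001,0,0, -0.04,0,-0.001,0,0, -0.04,0,-0.001,0,0]'
python3 -c "
from h import *
s=telemetry.sense();print(s['tool_pos'],s['force'],s['torque'])"
```

```text
clock: 10.5
tool_pos: [0.5804, 0.0199, 0.1684]
tool_rot: [-3.142, 0.0, -2.814]
force: [0.4, 0.3, -2.2]
finger_gap: 0.0178
[0.58038801 0.01994735 0.16844498] [ 0.37391905  0.30595967 -2.1553839 ] [ 0.07285201  0.02783012 -0.02245417]
```

```bash
python3 -m pendant '[-0.005,0,0,0,0, -0.01,0,0,0,0, -0.015,0,0,0,0, -0.02,0,0,0,0, -0.025,0,0,0,0, -0.03,0,0,0,0, -0.035,0,0,0,0, -0.039,0,0,0,0, -0.043,0,0,0,0, -0.043,0,0,0,0]'
python3 - <<'E'
from h import *
im=camera("side");cv2.imwrite("pics/side6.png",im[:,:,::-1])
c=im[160:230,220:300]
cv2.imwrite("pics/side6c.png",cv2.resize(c,None,fx=8,fy=8,interpolation=cv2.INTER_CUBIC)[:,:,::-1])
s=telemetry.sense();print(s["clock"],s["tool_pos"],s["force"],s["torque"])
E
```

```text
clock: 11.5
tool_pos: [0.5966, 0.0255, 0.1684]
tool_rot: [-3.142, 0.0, -2.814]
force: [-0.5, 1.0, -1.9]
finger_gap: 0.0181
11.55 [0.59646707 0.0254663  0.16839247] [-1.18549693 -0.70748863 -1.97080988] [ 0.09250541  0.06288745 -0.04545459]
```

View pics/side6c.png

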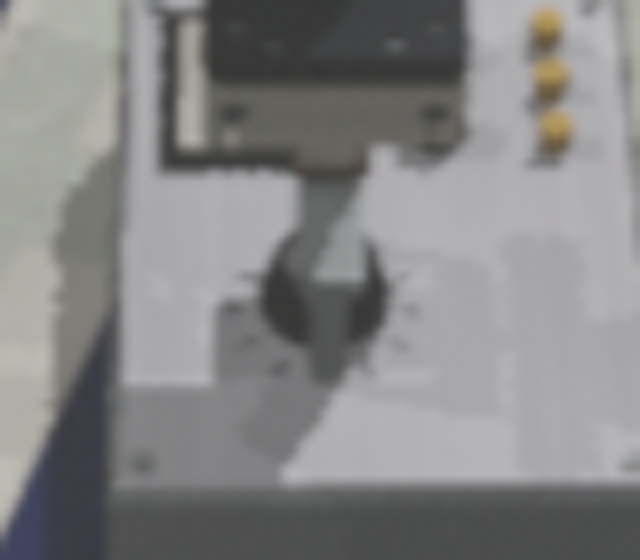

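```bash
python3 -m pendant '[0,0,-0.0007,0,0, 0,0,-0.0014,0,0, 0,0,-0.0021,0,0, 0,0,-0.0028,0,0, 0,0,-0.0035,0,0, 0,0,-0.0042,0,0, 0,0,-0.0049,0,0, 0,0,-0.0056,0,0, 0,0,-0.0063,0,0, 0,0,-0.007,0,0]'
python3 -m pendant '[0,0,-0.0007,0,0, 0,0,-0.0014,0,0, 0,0,-0.0021,0,0, 0,0,-0.0028,0,0, 0,0,-0.0035,0,0, 0,0,-0.0042,0,0, 0,0,-0.0049,0,0, 0,0,-0.0056,0,0, 0,0,-0.0063,0,0, 0,0,-0.007,0,0]'
```

```text
clock: 12.55
tool_pos: [0.5963, 0.0254, 0.171]
tool_rot: [3.141, -0.0, -2.814]
force: [0.7, -0.4, -5.0]
finger_gap: 0.0175
clock: 13.55
tool_pos: [0.5969, 0.0252, 0.1753]
tool_rot: [-3.141, 0.001, -2.814]
force: [-0.5, 1.1, -2.2]
finger_gap: 0.0182
```

```bash
python3 -m pendant '[0,0,-0.003,0,0, 0,0,-0.007,0,0, 0,0,-0.011,0,0, 0,0,-0.015,0,0, 0,0,-0.02,0,0, 0,0,-0.025,0,0, 0,0,-0.03,0,0, 0,0,-0.035,0,0, 0,0,-0.04,0,0, 0,0,-0.04,0,0]'
python3 - <<'E'
from h import *
im=camera("side");cv2.imwrite("pics/side7.png",im[:,:,::-1])
c=im[150:220,220:300]
cv2.imwrite("pics/side7c.png",cv2.resize(c,None,fx=8,fy=8,interpolation=cv2.INTER_CUBIC)[:,:,::-1])
s=telemetry.sense();print(s["clock"],s["tool_pos"],s["force"],s["torque"])
E
```

```text
clock: 14.55
tool_pos: [0.5966, 0.0254, 0.1904]
tool_rot: [-3.141, 0.001, -2.814]
force: [-0.7, -0.1, -2.6]
finger_gap: 0.018
14.6 [0.59649152 0.02542283 0.19020801] [-0.37354843 -0.22798026 -2.88744961] [ 0.05793262 -0.04656023 -0.03343724]
```

View pics/side7c.png

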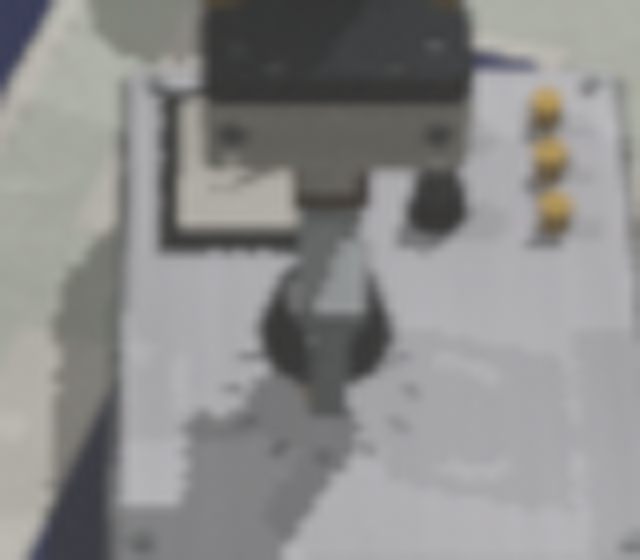

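```bash
python3 -m pendant '[0,0,-0.006,0,0, 0,0,-0.016,0,0, 0,0,-0.03,0,0, 0,0,-0.046,0,0, 0,0,-0.062,0,0, 0,0,-0.078,0,0, 0,0,-0.09,0,0, 0,0,-0.097,0,0, 0,0,-0.1,0,0, 0,0,-0.1,0,0]'
python3 -c "
from h import *
s=telemetry.sense();print(s['tool_pos'],s['force'],np.degrees(s['tool_rot']))
print(sh(s['tool_pos'],198.8,[.4628,-.3287,.23]))"
```

```text
clock: 15.6
tool_pos: [0.5964, 0.0255, 0.2301]
tool_rot: [3.142, 0.0, -2.814]
force: [0.7, 0.5, -2.5]
finger_gap: 0.018
[0.59640418 0.02545458 0.23009091] [ 0.69500354  0.53684593 -2.52668622] [ 1.79998081e+02  2.03259985e-06 -1.61219567e+02]
[ 6.015e-01 -7.305e-01  2.000e-04]
```

```bash
python3 -m pendant '[0.006,-0.007,0,0,0, 0.018,-0.022,0,0,0, 0.036,-0.044,0,0,0, 0.06,-0.073,0,0,0, 0.087,-0.106,0,0,0, 0.117,-0.142,0,0,0, 0.147,-0.179,0,0,0, 0.18,-0.219,0,0,0, 0.213,-0.259,0,0,0, 0.246,-0.3,0,0,0]'
python3 -m pendant '[0.033,-0.04,0,0,0, 0.066,-0.08,0,0,0, 0.099,-0.12,0,0,0, 0.132,-0.161,0,0,0, 0.165,-0.201,0,0,0, 0.198,-0.241,0,0,0, 0.231,-0.281,0,0,0, 0.261,-0.317,0,0,0, 0.288,-0.35,0,0,0, 0.312,-0.379,0,0,0]'
python3 -m pendant '[0.018,-0.021,0,0,0, 0.03,-0.036,0,0,0, 0.038,-0.046,0,0,0, 0.042,-0.051,0,0,0, 0.042,-0.051,0,0,0, 0.042,-0.051,0.01,0,0, 0.042,-0.051,0.03,0,0, 0.042,-0.051,0.055,0,0, 0.042,-0.051,0.075,0,0, 0.042,-0.051,0.08,0,0]'
python3 - <<'E'
from h import *
im=camera("side");cv2.imwrite("pics/side8.png",im[:,:,::-1])
c=im[60:200,260:420]
cv2.imwrite("pics/side8c.png",cv2.resize(c,None,fx=4.5,fy=4.2,interpolation=cv2.INTER_CUBIC)[:,:,::-1])
s=telemetry.sense();print(s["clock"],s["tool_pos"],s["force"],s["torque"])
E
```

```text
clock: 16.6
tool_pos: [0.5408, -0.1219, 0.2302]
tool_rot: [-3.141, -0.0, -2.815]
force: [0.5, 0.4, -3.3]
finger_gap: 0.0179
clock: 17.6
tool_pos: [0.4714, -0.3052, 0.2302]
tool_rot: [-3.141, -0.0, -2.815]
force: [0.3, 0.2, -3.5]
finger_gap: 0.0178
clock: 18.6
tool_pos: [0.4626, -0.3274, 0.1962]
tool_rot: [3.139, -0.001, -2.814]
force: [-0.3, 0.6, -3.0]
finger_gap: 0.0179
18.65 [ 0.4627345  -0.32767944  0.19656612] [ 0.34006811  0.92958901 -3.07082011] [ 0.02496785  0.00016335 -0.0042909 ]
```

View pics/side8c.png

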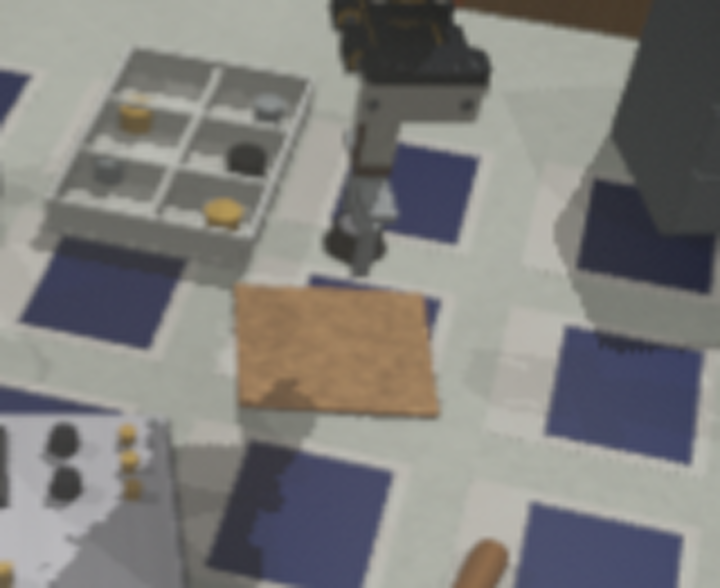

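```bash
python3 -m pendant '[0,0,0.008,0,0, 0,0,0.025,0,0, 0,0,0.05,0,0, 0,0,0.08,0,0, 0,0,0.11,0,0, 0,0,0.14,0,0, 0,0,0.168,0,0, 0,0,0.19,0,0, 0,0,0.204,0,0, 0,0,0.209,0,0]'
python3 - <<'E'
from h import *
im=camera("side");cv2.imwrite("pics/side9.png",im[:,:,::-1])
c=im[90:170,300:380]
cv2.imwrite("pics/side9c.png",cv2.resize(c,None,fx=7,fy=7,interpolation=cv2.INTER_CUBIC)[:,:,::-1])
s=telemetry.sense();print(s["clock"],s["tool_pos"],s["force"],s["torque"])
E
```

```text
clock: 19.65
tool_pos: [0.463, -0.3281, 0.1137]
tool_rot: [3.141, -0.0, -2.814]
force: [-0.8, -0.2, -3.0]
finger_gap: 0.0182
19.7 [ 0.46308751 -0.32817166  0.11383817] [-0.23792943  0.50221532 -3.17000335] [ 0.10342756  0.0398036  -0.0064846 ]
```

View pics/side9c.png

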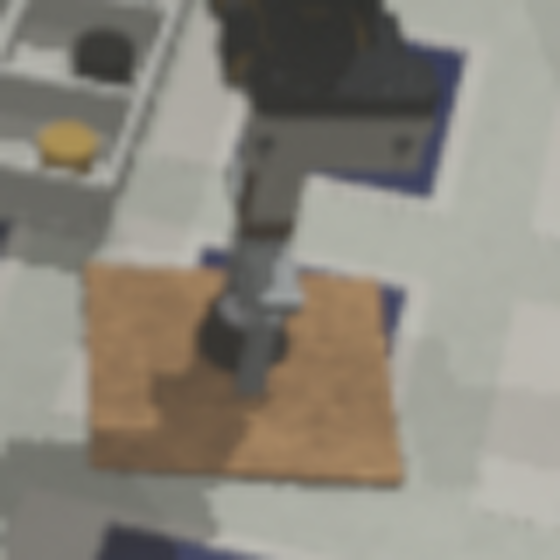

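```bash
python3 -m pendant '[0,0,0.003,0,0, 0,0,0.007,0,0, 0,0,0.011,0,0, 0,0,0.014,0,0, 0,0,0.017,0,0, 0,0,0.02,0,0, 0,0,0.0225,0,0, 0,0,0.0245,0,0, 0,0,0.0255,0,0, 0,0,0.0255,0,0]'
python3 - <<'E'
from h import *
im=camera("side");cv2.imwrite("pics/side10.png",im[:,:,::-1])
c=im[90:170,300:380]
cv2.imwrite("pics/side10c.png",cv2.resize(c,None,fx=7,fy=7,interpolation=cv2.INTER_CUBIC)[:,:,::-1])
s=telemetry.sense();print(s["clock"],s["tool_pos"],s["force"],s["torque"])
E
```

```text
clock: 20.7
tool_pos: [0.4632, -0.3283, 0.1042]
tool_rot: [3.142, -0.0, -2.814]
force: [-0.0, 0.5, -2.6]
finger_gap: 0.0175
20.75 [ 0.46319118 -0.32832292  0.10425916] [-0.22161048  0.18634313 -2.85702802] [ 0.02465995 -0.00333522  0.02983472]
```

View pics/side10c.png

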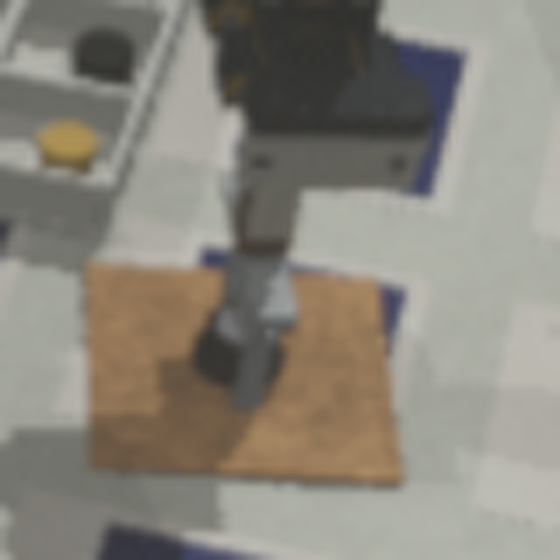

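```bash
python3 -m pendant '[0,0,0.0005,0,0, 0,0,0.001,0,0, 0,0,0.0015,0,0, 0,0,0.002,0,0, 0,0,0.002,0,0, 0,0,0.002,0,0, 0,0,0.002,0,0, 0,0,0.002,0,0, 0,0,0.002,0,0, 0,0,0.002,0,0]'
python3 -c "
from h import *
s=telemetry.sense();print(s['tool_pos'],s['force'],s['torque'])"
```

```text
clock: 21.75
tool_pos: [0.4632, -0.3283, 0.1035]
tool_rot: [3.142, -0.0, -2.814]
force: [1.0, -0.2, -3.0]
finger_gap: 0.018
[ 0.46318427 -0.32826498  0.10345817] [ 1.00864326 -0.17977423 -3.02172942] [ 0.04010954 -0.02572039 -0.0238733 ]
```

```bash
python3 -m pendant '[0,0,0.0005,0,0, 0,0,0.001,0,0, 0,0,0.0015,0,0, 0,0,0.002,0,0, 0,0,0.002,0,0, 0,0,0.002,0,0, 0,0,0.002,0,0, 0,0,0.002,0,0, 0,0,0.002,0,0, 0,0,0.002,0,0]'
python3 - <<'E'
from h import *
im=camera("side");cv2.imwrite("pics/side11.png",im[:,:,::-1])
c=im[90:170,300:380]
cv2.imwrite("pics/side11c.png",cv2.resize(c,None,fx=7,fy=7,interpolation=cv2.INTER_CUBIC)[:,:,::-1])
s=telemetry.sense();print(s["clock"],s["tool_pos"],s["force"],s["torque"])
E
```

```text
clock: 22.75
tool_pos: [0.4632, -0.3283, 0.1027]
tool_rot: [3.142, -0.0, -2.814]
force: [-0.2, 0.8, -2.6]
finger_gap: 0.0178
22.8 [ 0.46320942 -0.32826587  0.10265477] [-0.22651988  0.61365147 -3.27912599] [ 0.02881776 -0.04368608  0.02606879]
```

View pics/side11c.png

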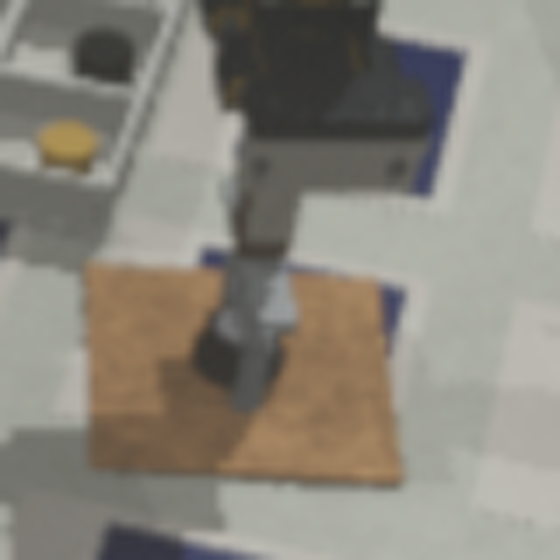

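```bash
python3 -m pendant '[0,0,0.0005,0,0, 0,0,0.001,0,0, 0,0,0.0015,0,0, 0,0,0.002,0,0, 0,0,0.002,0,0, 0,0,0.002,0,0, 0,0,0.002,0,0, 0,0,0.002,0,0, 0,0,0.002,0,0, 0,0,0.002,0,0]'
python3 -c "
from h import *
s=telemetry.sense();print(s['tool_pos'],s['force'],s['torque'])"
```

```text
clock: 23.8
tool_pos: [0.4632, -0.3283, 0.102]
tool_rot: [-3.141, 0.0, -2.814]
force: [-1.0, 0.5, 1.3]
finger_gap: 0.0178
[ 0.46323071 -0.32830883  0.10199709] [-1.00287269  0.45089055  1.32544095] [0.24347452 0.19002026 0.07169589]
```

```bash
python3 -m pendant '[0,0,-0.001,0,0, 0,0,-0.0027,0,0, 0,0,-0.0027,0,0, 0,0,-0.0027,0,0, 0.004,0,-0.0027,0,0, 0.008,0,-0.0027,0,0, 0.012,0,-0.0027,0,0, 0.016,0,-0.0027,0,0, 0.02,0,-0.0027,0,0, 0.025,0,-0.0027,0,0]'
python3 - <<'E'
from h import *
im=camera("side");cv2.imwrite("pics/side12.png",im[:,:,::-1])
c=im[90:170,300:380]
cv2.imwrite("pics/side12c.png",cv2.resize(c,None,fx=7,fy=7,interpolation=cv2.INTER_CUBIC)[:,:,::-1])
s=telemetry.sense();print(s["clock"],s["tool_pos"],s["force"],s["torque"])
E
```

```text
clock: 24.8
tool_pos: [0.4536, -0.3316, 0.103]
tool_rot: [-3.141, 0.0, -2.814]
force: [-0.1, -0.4, -2.3]
finger_gap: 0.0177
24.85 [ 0.45331949 -0.33161195  0.10293863] [-0.26074827  1.10986966 -2.32291367] [ 0.02075048  0.03286385 -0.03087516]
```

View pics/side12c.png

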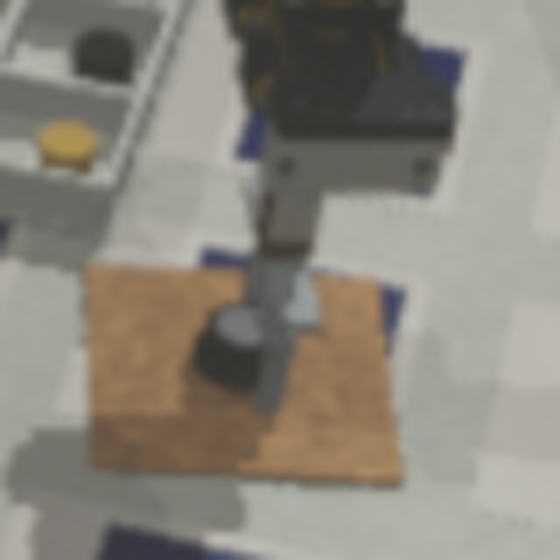

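```bash
python3 -m pendant '[0.007,0,0,0,0, 0.016,0,0,0,0, 0.026,0,0,0,0, 0.036,0,0,0,0, 0.048,0,0,0,0, 0.06,0,0,0,0, 0.074,0,0,0,0, 0.088,0,0,0,0, 0.1,0,0,0,0, 0.1,0,0,0,0]'
python3 - <<'E'
from h import *
im=camera("side");cv2.imwrite("pics/side13.png",im[:,:,::-1])
c=im[90:170,300:380]
cv2.imwrite("pics/side13c.png",cv2.resize(c,None,fx=7,fy=7,interpolation=cv2.INTER_CUBIC)[:,:,::-1])
s=telemetry.sense();print(s["clock"],s["tool_pos"],s["force"],s["torque"])
E
```

```text
clock: 25.85
tool_pos: [0.4152, -0.3446, 0.103]
tool_rot: [3.141, -0.0, -2.815]
force: [0.2, 0.1, -2.0]
finger_gap: 0.0177
25.9 [ 0.41558332 -0.34453988  0.10298492] [-0.21060563 -0.03432689 -2.74227653] [0.04714449 0.0025592  0.04068125]
```

View pics/side13c.png

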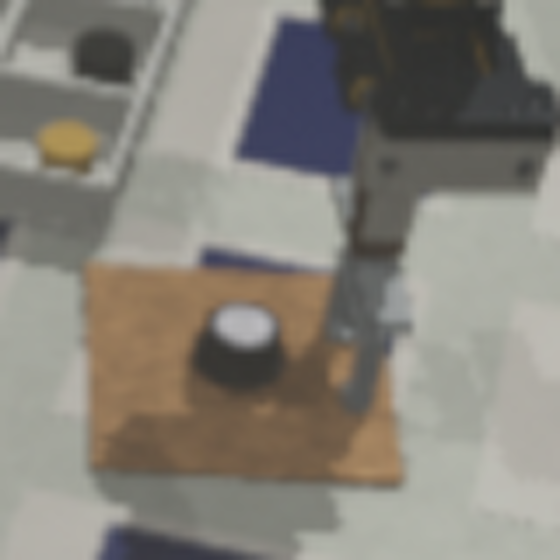

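```bash
python3 -m pendant '[0,0,-0.02,0,0, 0,0,-0.06,0,0, 0,0,-0.11,0,0, 0,0,-0.16,0,0, 0,0,-0.21,0,0, 0,0,-0.26,0,0, 0,0,-0.3,0,0, 0,0,-0.33,0,0, 0,0,-0.3425,0,0, 0,0,-0.3425,0,0]'
python3 - <<'E'
from h import *
s=telemetry.sense();print(s["clock"],s["tool_pos"],np.degrees(s["tool_rot"]))
m=s["tool_pos"]
print(sh([m[0],m[1],.24],198.8,[.46,-.02,.24],198.8))
print(sh([.46,-.02,.24],198.8,[.5105,.3222,.24],188.9))
E
```

```text
clock: 26.9
tool_pos: [0.4161, -0.3445, 0.2406]
tool_rot: [-3.14, 0.0, -2.814]
force: [0.8, -0.1, -2.7]
finger_gap: 0.0178
26.9 [ 0.41614287 -0.34452366  0.24057244] [-1.79931836e+02  2.55858941e-02 -1.61207438e+02]
[-0.3653  0.7327 -0.     -0.    ]
[-0.3952  0.7692 -0.      0.22  ]
```

```bash
python3 -m pendant '[-0.02,0.04,0,0,0, -0.05,0.1,0,0,0, -0.09,0.18,0,0,0, -0.13,0.26,0,0,0, -0.17,0.34,0,0,0, -0.21,0.42,0,0,0, -0.25,0.5,0,0,0, -0.29,0.58,0,0,0, -0.33,0.66,0,0,0, -0.365,0.733,0,0,0]'
python3 -m pendant '[-0.04,0.08,0,0.02,0, -0.08,0.16,0,0.05,0, -0.12,0.24,0,0.08,0, -0.16,0.32,0,0.11,0, -0.2,0.4,0,0.14,0, -0.24,0.48,0,0.17,0, -0.28,0.55,0,0.2,0, -0.32,0.63,0,0.22,0, -0.36,0.71,0,0.22,0, -0.385,0.75,0,0.22,0]'
python3 -m pendant '[-0.01,0.0192,0,0,0, -0.01,0.0192,0,0,0, -0.01,0.0192,0,0,0, -0.01,0.0192,0,0,0, -0.01,0.0192,0,0,0, -0.01,0.0192,0,0,0, -0.01,0.0192,0,0,0, -0.01,0.0192,0,0,0, -0.01,0.0192,0,0,0, -0.01,0.0192,0,0,0]'
python3 - <<'E'
from h import *
for n in("top","side"):
    im=camera(n);cv2.imwrite(f"pics/{n}14.png",im[:,:,::-1])
    c=im[150:270,20:200] if n=="top" else im[170:370,160:340]
    cv2.imwrite(f"pics/{n}14c.png",cv2.resize(c,None,fx=3,fy=3,interpolation=cv2.INTER_CUBIC)[:,:,::-1])
s=telemetry.sense();print(s["clock"],s["tool_pos"],np.degrees(s["tool_rot"]),s["force"])
print(sh(s["tool_pos"],188.9,[.5105,.3222,.2]))
E
```

```text
clock: 27.9
tool_pos: [0.4586, -0.017, 0.239]
tool_rot: [3.14, -0.001, -2.813]
force: [0.3, 0.0, -3.0]
finger_gap: 0.0179
clock: 28.9
tool_pos: [0.5071, 0.317, 0.2385]
tool_rot: [3.141, -0.003, -2.984]
force: [0.1, 0.5, -2.8]
finger_gap: 0.0178
clock: 29.9
tool_pos: [0.5117, 0.322, 0.2399]
tool_rot: [-3.142, 0.0, -2.987]
force: [-0.4, -0.1, -3.2]
finger_gap: 0.0177
30.0 [0.51167209 0.32205655 0.23989837] [-1.79997275e+02 -1.99212797e-03 -1.71114147e+02] [-0.27847735 -0.70721015 -2.83550084]
[0.0028 0.0008 0.0997]
```

View pics/side14c.png

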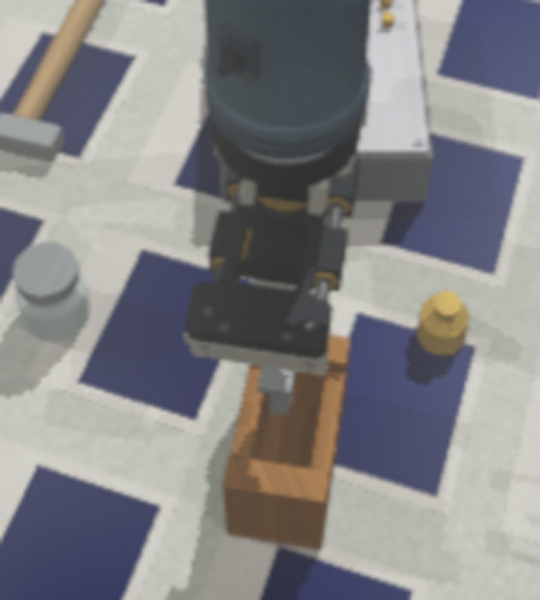

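```bash
python3 -m pendant '[0.0025,0,0.01,0,0, 0.0025,0,0.04,0,0, 0.0025,0,0.08,0,0, 0.0025,0,0.12,0,0, 0.0025,0,0.16,0,0, 0.0025,0,0.2,0,0, 0.0025,0,0.235,0,0, 0.0025,0,0.265,0,0, 0.0025,0,0.28,0,0, 0.0025,0,0.28,0,0]'
python3 -m pendant '[0,0,0.002,0,0, 0,0,0.004,0,0, 0,0,0.006,0,0, 0,0,0.008,0,0, 0,0,0.009,0,0, 0,0,0.01,0,0, 0,0,0.01,0,0, 0,0,0.01,0,0, 0,0,0.01,0,0, 0,0,0.01,0,0]'
```

```text
clock: 31.0
tool_pos: [0.5102, 0.3216, 0.1268]
tool_rot: [-3.141, -0.002, -2.987]
force: [-0.4, -0.0, -2.8]
finger_gap: 0.0179
clock: 32.0
tool_pos: [0.5109, 0.3219, 0.1249]
tool_rot: [3.141, 0.001, -2.987]
force: [-1.8, -1.1, 5.2]
finger_gap: 0.0181
```

```bash
python3 - <<'E'
from h import *
for n in("top","side"):
    im=camera(n);cv2.imwrite(f"pics/{n}15.png",im[:,:,::-1])
    c=im[150:270,20:200] if n=="top" else im[230:350,180:300]
    cv2.imwrite(f"pics/{n}15c.png",cv2.resize(c,None,fx=4,fy=4,interpolation=cv2.INTER_CUBIC)[:,:,::-1])
s=telemetry.sense();print(s["clock"],s["tool_pos"],s["force"],s["torque"])
E
```

```text
32.1 [0.51092161 0.3219564  0.12490922] [-2.35726226 -0.72466239  6.04713108] [-0.16450048  0.46800743 -0.01188331]
```

View pics/side15c.png

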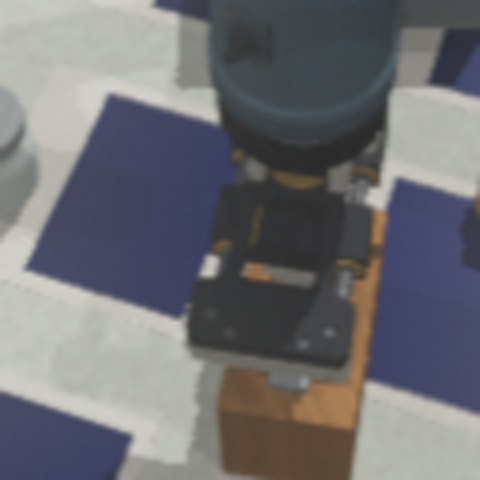

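```bash
python3 -m pendant '[0,0,-0.001,0,0, 0,0,-0.001,0,0, 0,0,-0.001,0,0.1, 0,0,-0.001,0,0.3, 0,0,-0.001,0,0.5, 0,0,-0.001,0,0.6, 0,0,-0.001,0,0.6, 0,0,-0.001,0,0.6, 0,0,-0.001,0,0.6, 0,0,-0.001,0,0.6]'
python3 -m pendant '[0,0,-0.02,0,0.6, 0,0,-0.05,0,0.6, 0,0,-0.09,0,0.6, 0,0,-0.14,0,0.6, 0,0,-0.19,0,0.6, 0,0,-0.25,0,0.6, 0,0,-0.3,0,0.6, 0,0,-0.35,0,0.6, 0,0,-0.38,0,0.6, 0,0,-0.38,0,0.6]'
python3 -m pendant '[0,-0.05,0,0,0.6, 0,-0.15,0,0,0.6, 0,-0.25,0,0,0.6, 0,-0.35,0,0,0.6, 0,-0.45,0,0,0.6, 0,-0.5,0,0,0.6, 0,-0.55,0,0,0.6, 0,-0.55,0,0,0.6, 0,-0.55,0,0,0.6, 0,-0.55,0,0,0.6]'
python3 - <<'E'
from h import *
for n in("top","side"):
    im=camera(n);cv2.imwrite(f"pics/{n}16.png",im[:,:,::-1])
    c=im[170:245,60:170] if n=="top" else im[260:360,210:300]
    cv2.imwrite(f"pics/{n}16c.png",cv2.resize(c,None,fx=6,fy=6,interpolation=cv2.INTER_CUBIC)[:,:,::-1])
E
```

```text
clock: 33.1
tool_pos: [0.5107, 0.3219, 0.1243]
tool_rot: [-3.142, -0.0, -2.987]
force: [0.7, -0.2, 0.3]
finger_gap: 0.0558
clock: 34.1
tool_pos: [0.5116, 0.3223, 0.2792]
tool_rot: [3.14, 0.005, -2.987]
force: [-0.6, -0.6, 0.2]
finger_gap: 0.0557
clock: 35.1
tool_pos: [0.5443, 0.1054, 0.2759]
tool_rot: [3.141, -0.001, -2.986]
force: [0.8, -0.0, -0.4]
finger_gap: 0.0559
```

View pics/side16c.png

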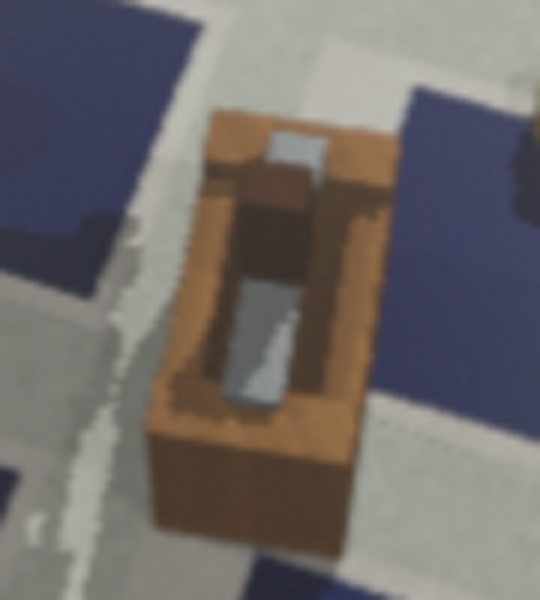

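View pics/top16.png

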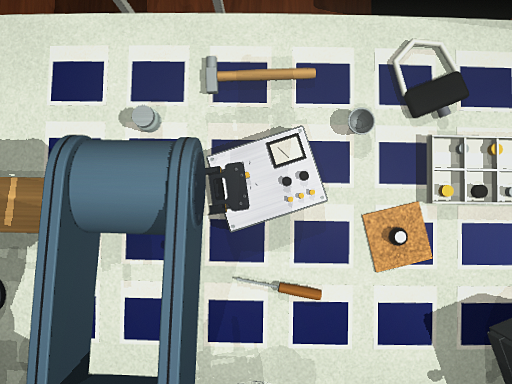

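View pics/side16.png

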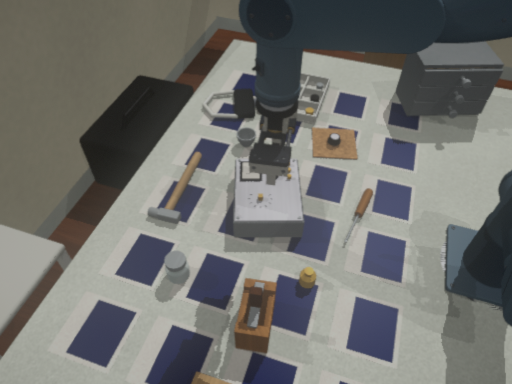

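```bash
python3 - <<'E'
from h import *
a=cv2.imread("pics/side0.png")[260:360,210:300];b=cv2.imread("pics/side16.png")[260:360,210:300]
o=np.hstack([cv2.resize(i,None,fx=8,fy=8,interpolation=cv2.INTER_NEAREST)[100:560,80:460] for i in(a,b)])
cv2.imwrite("pics/cmp.png",o)
def wk(n):
    m=cv2.inRange(cv2.cvtColor(cv2.imread(n),cv2.COLOR_BGR2HSV),(0,0,0),(179,255,255)); return m
E
```

```text
(no output)
```

View pics/cmp.png

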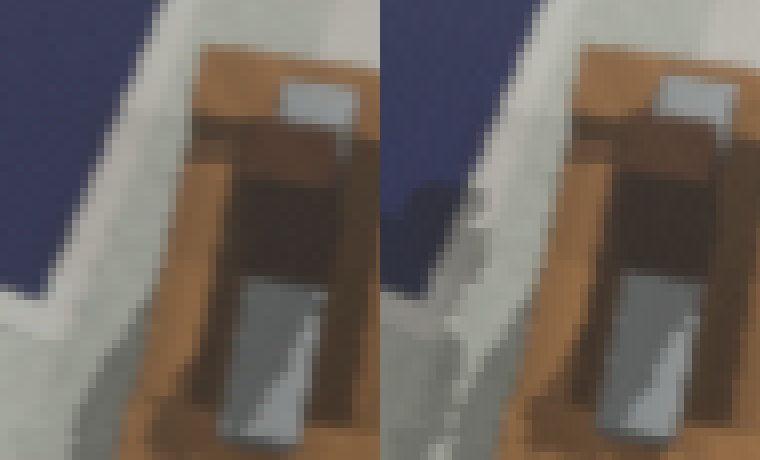

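```bash
python3 -c "
from plant import order,telemetry
s=telemetry.sense();print(s['clock'],s['force'],s['joint_vel'].round(3));print(order.sign_off())"
```

```text
35.2 [-0.37661233 -1.00868894  0.50311957] [ 0.001 -0.    -0.004 -0.002 -0.    -0.003]
the job is handed in; nothing more can be done
None
```

The job is done and was handed in at about 35 s. The knob stands upright near the middle of the cork mat, and the puller is back in its rest.

**What I did:**
- **Finding the toes:** I took the puller from its rest and touched the panel with about 6 N. That put the toes about 62 mm below the puller's origin, close to the 62.5 mm I read from the camera.
- **Pulling the knob:** I slid the toes under the skirt, centred on the knob, and pulled straight up at about 3 to 4 mm/s until it popped off. The wrist force was read only once a second, so I have no reading of the peak pull. The highest reading was about 3 N above the puller's weight.
- **Placing the knob:** I carried it hooked to the mat, lowered until the toes touched with about 4 N, raised them 1 mm and backed out sideways. The knob did not move as the toes slid clear.
- **Returning the puller:** I lowered it into the rest with about 8 to 9 N of contact, then released it.

**Last checks:**
- The final pictures show the bare shaft on the panel, and the jar, cup and weight looked unmoved.
- The puller sits within about 1 to 2 mm of where it started, slightly off along the crossbar's length.
- The gripper was clear of everything and the wrist force was near zero.

**What did not match the instructions:**
- **Grip force:** the interface fixes it at half the maximum, about 30 N, so the advised 40 N could not be set. I saw no sign of the handle slipping.
- **Grip height:** the arm had begun to lift before the fingers finished closing, so the handle was held about 3 mm off the planned height. The touch measurements took account of this.

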